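Change over the pots on the slide plate

TASK

Change over the pots on the slide plate: draw the keeper bar fully open, slide the low pan out of the bay onto the empty ring mark, then slide the tall pot from its ring into the bay until it rests against the back stop, and push the keeper bar fully shut again behind it. Slide the pots along the plate without lifting or tipping them, and leave the other things on the bench where they are.

Things in the scene. Friction and masses are not known exactly. Their poses are not given: they have to be found in the camera images.
- station: Fixed bare-metal plate, top 20 mm above the bench. Origin: bench level below the middle of the bay's mouth; x into the bay (away from robot), y left. Wide front part x -180..-5, y -200..+200 mm; rear part x to +175, y -80..+80 mm, carrying the bay: open to -x, between two steel cheeks 25 mm high, 12 thick, x 5..130, inner faces y = +-58 mm.
- back_stop: Dark steel stop block fixed at the rear of the bay, face 85 mm wide, 26 mm high above the plate. Its setting varies: 112 to 132 mm inside the bay's mouth. Origin: foot of the middle of the front face (which the pot meets), on the plate's top; axes as the plate's.
- keeper (a joint): Steel keeper bar, 136 x 12 x 16 mm, sliding along the plate's y across the bay's mouth, centred 8 mm in front of it, 2 mm above the plate. 0 = fully shut (across the bay), 0.140 m = fully open (moved to the plate's +y, clear of the bay); end stops at both. Friction about 1.5 N; stays where left.
- keeper_post (a point): Centre of the top of the upright black round post on the keeper bar by which it is moved: 16 mm diameter, 56 mm tall above the bar, top 92 mm above the bench. It stands at plate x = -8, y = -45 mm when shut and y = +95 mm when open.
- low_pan: Low lidded steel pan, loose, 100 mm diameter (lid rim 104), 36 mm high to the lid, 0.4 to 0.8 kg, sliding on the plate with friction about 0.25; starts in the bay. Origin: centre of its underside; z up. Fixed lid with black strap handle: a bar along the pan's own x through its axis, 76 long, 12 wide, 12 thick, centre 64 mm above the origin, 22 mm free below it between thin legs at x = +-32 mm.
- tall_pot: Tall lidded steel pot, loose, 90 mm diameter (lid rim 94), 60 mm high to the lid, 0.45 to 0.95 kg, sliding like the pan; starts on the waiting ring. Origin: centre of its underside; z up. The same strap handle along its own x, bar centre 88 mm above the origin. Its wall, radius 45 mm, meets the back stop: seated, its axis is 45 mm in front of the stop's face.
- free_ring: Thin dark ring mark on the plate's front part, outer diameter 120 mm, flat, nothing stands on it at the start: the place for the low pan. Origin: its centre, on the plate's top. It is either left or right: plate x = -105 mm, y = +140 or -140 mm.
- waiting_ring: The same ring mark at the other side of the plate's front part; the tall pot starts on it. Origin: its centre, on the plate's top.
- meter: Bystander: white panel meter box, 58 x 84 x 62 mm, loose, left of the bay.
- spool: Bystander: solder spool, 56 mm diameter, 43 mm high, loose, right of the bay, in front of the drawer rack.
- carton: Bystander: small white carton, 91 x 131 x 60 mm, loose, right of the plate.
Mind the look-alikes: they are no part of the job. Leave any turquoise look-alike of the low_pan alone.

How it is judged:
On the way, in this order (a step that is already met when the one before it is completed fails the run):
1. the keeper bar is drawn open (at least 130 of its 140 mm) (value of joint keeper above 0.13 m), for 0.1 s.
2. the low pan stands on the empty ring mark (centre within 15 mm) (horizontal distance between low_pan and free_ring below 0.015 m), for 0.2 s.
3. the tall pot stands in the bay against the back stop (gap under 3 mm) (x of tall_pot in the frame of back_stop above -0.048 m and y of tall_pot in the frame of back_stop between -0.02 and 0.02 m), for 0.2 s.
4. the keeper bar is pushed shut (within 6 mm) (value of joint keeper below 0.006 m), for 0.2 s.
At the end, for the whole second after the job is handed in: The keeper bar is shut within 6 mm; the low pan stands upright on the plate with its centre within 15 mm of the centre of the ring mark that was empty; the tall pot stands upright on the plate in the bay, between the cheeks, with under 3 mm of gap to the back stop; both are at rest (all of step 3 and value of joint keeper below 0.006 m and horizontal distance between low_pan and free_ring below 0.015 m and height (world z) of each of low_pan, tall_pot below 0.023 m and angle between each of low_pan, tall_pot's own z axis and vertical below 0.05 rad and linear speed of each of low_pan, tall_pot below 0.01 m/s); the robot touches nothing.
It fails at once if a pot is lifted more than 7 mm off the plate or tipped by more than 0.15 rad (height (world z) of any of low_pan, tall_pot above 0.027 m or angle between any of low_pan, tall_pot's own z axis and vertical above 0.15 rad).
It fails at once if a pot comes off the plate (height (world z) of any of low_pan, tall_pot below 0.012 m).
It fails at once if a bystander is moved by more than 30 mm (distance of any of meter, spool, carton from where it was at the start of the episode above 0.03 m).
It also fails if it takes over 72 s, if anything falls off the work surface, if the arm or the gripper's body presses on something with over 40 N, if the wrist force passes 120 N, or if a joint passes its speed limit or range.

ROBOT

A 7-joint arm with a two-finger parallel gripper is mounted at the origin on the work surface; the furniture and walls round the work are solid. World frame = base frame: x ahead of the robot, y to its left, z up, the work surface at z = 0. Lengths are in m, angles in rad, forces in N, time in s.
With the tool pointing down it reaches from about 0.425 to 0.95 m from the base axis. Payload 4.7 kg.
Tool frame: the origin (TCP) lies on the centre line of the jaws, within the pads' length; the fingertips stand robot.nose_length ahead of it and the grasp point (between the pads) lies 8 mm behind it (robot.nose_length is the distance from the TCP to the fingertips, in m); z points along the fingers, y is the line along which they close (so a half turn about z gives the same grasp; the last joint's range is limited). The gripper opens to 85 mm and grips with 20 to 120 N. Pads are 22 mm wide; open, the fingers measure 114 mm over their backs; the gripper's body (76 mm by 85 mm) begins 54 mm behind the grasp point. The pads swing forward as they close: fully open they stand 13 mm farther back than shut.
Start: joints at [1.271, 0.469, -0.049, 1.532, 0.024, 1.141, -0.082], TCP at [0.181, -0.65, 0.242] pointing down, gripper open.
Joint ranges: [-2.59, 2.59], [-0.33, 1.99], [-1.39, 1.29], [0.1, 2.45], [-1.04, 4.18], [0.21, 1.99], [-2.66, 2.66]. Speed limits (rad/s): [2.57, 2.57, 3.14, 3.14, 3.14, 3.14, 3.14].

INTERFACE

Orientations are given as [roll, pitch, yaw] about the fixed x, y, z axes, in that order (R = Rz(yaw) Ry(pitch) Rx(roll)).
In Python, from plant import robot gives the robot as it stands. Calls block until the motion is done:
- robot.goto(position, orientation): joint-space move of the TCP to a pose.
- robot.move_straight(position, vel=0.15, attitude=None, contact_N=None): straight line of the TCP; attitude=None keeps the orientation; vel is the mean speed in m/s. With contact_N (N) it stops when the force on the tool has changed by that much, and returns True; else False.
- robot.move_joints(angles): joint-space move.
- robot.grip(opening, strength=None): opening from 0.0 (shut) to 1.0 (fully open); strength is the grip in N (None keeps the last); returns when the fingers have stopped.
- robot.sleep(seconds).
- robot.inverse_kinematics(position, orientation): joint angles nearest the present ones, or None.
- robot.sense(): the state.
- robot.grab_frame(name): name is "side" or "top"; returns a dict with "image" (480x640x3 uint8, red, green, blue), "range_z" (480x640 float32, m along the optical axis (not along the pixel's ray), 0 where there is no reading), "fx", "fy", "cx", "cy" (pixels), "R" (3x3) and "t" (3): a world point X has camera coordinates R X + t. Camera axes: x right, y down, z forward; pixel columns grow to the right and rows downward; lengths in m; the calibration is good to about 2 mm. A picture is of the moment at which its call begins.
A pose or a line that the arm cannot do raises robot.IKError and nothing moves.
- robot.close_job(): hands the job in; it is judged then, once.
The state is a dict: "t": time; "joint_pos": joint angles; "joint_velocities": joint speeds; "effort": joint torques, N m; "tcp_pos": TCP position; "tcp_rot": TCP orientation; "wrist_force": force on the tool from outside, world axes, zero at the start; "torque": the same for the moment, N m; "opening": opening from 0.0 (shut) to 1.0 (fully open); "gripper_force": force on a finger pad.
Only numpy, scipy, OpenCV 4.12 (cv2) and the standard library are available. Lean on these libraries where they do the work, as an engineer would, in place of code of your own. Each camera call takes 0.05 s, during which the arm holds its last target. There are 200 camera calls.

## Working session

There is one attempt and no reset: what is moved stays moved. The work goes in short steps, each a Python script; the robot and the scene stay as the last script left them, time stands still between calls to the robot, and variables do not carry over. Pictures are saved under pics/ and viewed, at most 10 in all, crops included, and the job is handed in when it is done.

```bash
ls; mkdir -p pics
python3 - <<'E'
from plant import robot
import cv2,numpy as np,pickle
d={}
for n in("side","top"):
    f=robot.grab_frame(n); d[n]=f; cv2.imwrite(f"pics/{n}0.png",f["image"][:,:,::-1])
    print(n,f["fx"],f["cx"],f["cy"],np.round(f["R"],3).tolist(),np.round(f["t"],3),np.round(-f["R"].T@f["t"],3),(f["range_z"]>0).mean())
pickle.dump(d,open("f0.pkl","wb"))
print(robot.nose_length,robot.sense())
E
```

```text
pics
side 527.4670072039966 319.48756771036255 237.48871026930402 [[0.996, -0.09, -0.024], [-0.069, -0.533, -0.843], [0.064, 0.841, -0.537]] [-0.564  0.107  1.29 ] [ 0.487 -1.079  0.77 ] 0.995908203125
top 523.8637026686393 317.4720519372137 240.77650439366272 [[-0.015, -1.0, -0.002], [-0.973, 0.015, -0.229], [0.229, -0.001, -0.973]] [0.034 0.569 1.008] [0.323 0.026 1.112] 0.9961067708333333
0.011 {'t': 0.1, 'joint_pos': array([ 1.27109751,  0.46939716, -0.04859855,  1.53358868,  0.02409058,
        1.14100456, -0.08226184]), 'joint_velocities': array([-0.00024294, -0.00172778, -0.00014848, -0.00391373,  0.00059147,
       -0.0002098 , -0.00016052]), 'effort': array([ 1.38592706e-03, -5.11511171e+01, -4.69644251e-02, -2.38390732e+01,
        1.07483921e-02,  4.37636889e-03,  2.67825783e-05]), 'tcp_pos': array([ 0.18044373, -0.64990074,  0.24133581]), 'tcp_rot': array([-3.13978084e+00,  5.34713036e-05,  2.70865637e-01]), 'wrist_force': array([0.90199055, 0.06675946, 0.04873349]), 'torque': array([-0.00088051, -0.02638577, -0.01188277]), 'gripper_force': 0.0, 'opening': 0.9996338450761969}
```

View pics/side0.png

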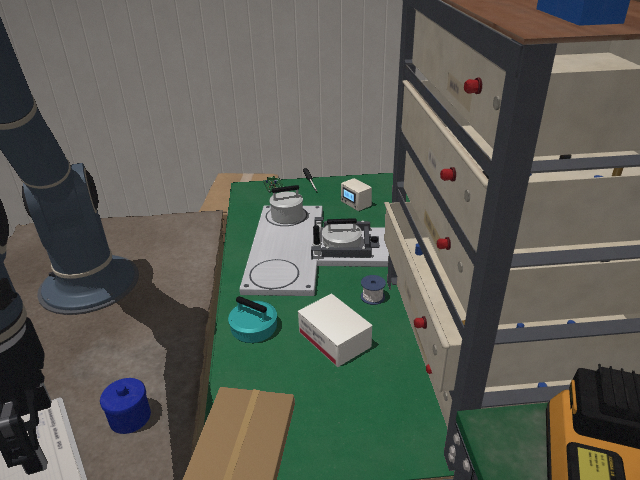

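View pics/top0.png

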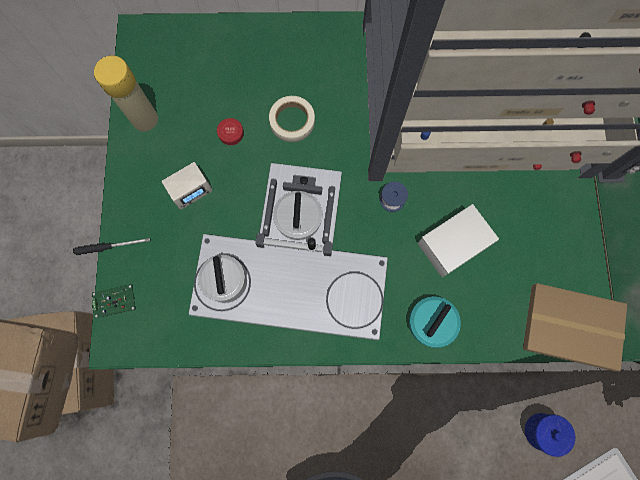

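The top view shows the tall pot on the left ring (221,279), with the free ring on the right (355,300). The low pan is in the bay (298,213), the post is at (312,243) and the stop is at (303,186). The turquoise look-alike (435,320) lies off the plate. Next I'll measure these.

```bash
cat > vis.py <<'E'
import numpy as np,cv2
from scipy.optimize import minimize,least_squares
def world(f):
    v,u=np.mgrid[:480,:640]; z=f["range_z"]
    c=np.stack([(u-f["cx"])/f["fx"]*z,(v-f["cy"])/f["fy"]*z,z],-1)
    return (c-f["t"])@f["R"]
def K(f): return np.array([[f["fx"],0,f["cx"]],[0,f["fy"],f["cy"]],[0,0,1.]])
def proj(f,P): return cv2.projectPoints(np.asarray(P,float),cv2.Rodrigues(f["R"])[0],f["t"],K(f),None)[0][:,0]
def toW(p,P):
    c,s=np.cos(p[2]),np.sin(p[2]); return np.array(P)@np.array([[c,s],[-s,c]])+p[:2]
def toP(p,P):
    c,s=np.cos(p[2]),np.sin(p[2]); return (np.array(P)-p[:2])@np.array([[c,-s],[s,c]])
T=np.array([[-.18,-.2],[-.005,-.2],[-.005,-.08],[.175,-.08],[.175,.08],[-.005,.08],[-.005,.2],[-.18,.2]])
def circle(P):
    P=np.asarray(P,float)
    r=least_squares(lambda q:np.hypot(*(P-q[:2]).T)-q[2],[*P.mean(0),.05],loss="soft_l1",f_scale=.001); return r.x
def plate(fs,p0):
    ms=[]
    for f in fs:
        W=world(f); hsv=cv2.cvtColor(f["image"],cv2.COLOR_RGB2HSV)
        near=np.hypot(W[...,0]-p0[0],W[...,1]-p0[1])<.33
        ms.append((((hsv[...,1]<60)&(hsv[...,2]>60)).astype(float),near&(W[...,2]<.027)&(W[...,2]>-.01)))
    def cost(p):
        s=0
        for f,(m,v) in zip(fs,ms):
            q=proj(f,np.c_[toW(p,T),np.full(8,.02)])
            im=np.zeros((480,640),np.uint8); cv2.fillPoly(im,[np.round(q*64).astype(np.int32)],255,cv2.LINE_AA,6)
            s+=np.abs(im/255.-m)[v].sum()
        return s
    r=minimize(cost,p0,method="Nelder-Mead",options=dict(initial_simplex=np.array(p0)+np.array([[0,0,0],[.02,0,0],[0,.02,0],[0,0,.06]]),xatol=1e-5,fatol=.1))
    return r.x,r.fun
E
python3 - <<'E'
from vis import *; import pickle
d=pickle.load(open("f0.pkl","rb")); W={n:world(f) for n,f in d.items()}
t=W["top"]
for n,(u,v) in dict(stop=(303,188),freering=(355,300),pan=(298,226),post=(312,241),pot=(207,280),corner=(380,332)).items(): print(n,np.round(t[v,u],3))
p0=[*(t[243,295,:2]),-.1]
p={n:plate([f],p0) for n,f in d.items()}; p["both"]=plate(list(d.values()),p0); print(p)
P=p["both"][0]
for n,f in d.items():
    w=W[n]; xy=toP(P,w[...,:2]); g=f["image"].max(-1); z=w[...,2]
    def sel(x0,x1,y0,y1,z0,z1,lo=0,hi=256): return (xy[...,0]>x0)&(xy[...,0]<x1)&(xy[...,1]>y0)&(xy[...,1]<y1)&(z>z0)&(z<z1)&(g>=lo)&(g<hi)
    print(n,"plate z",np.median(z[sel(-.17,-.03,-.05,.05,-.01,.05)]))
    m=sel(-.18,-.03,-.2,-.08,.01,.03,0,110); print(" ring",m.sum(),circle(xy[m]) if m.sum()>20 else "")
    for nm,b,h in(("pan",(.0,.14,-.07,.07),.084),("pot",(-.18,-.03,.07,.21),.108)):
        m=sel(*b,h-.006,h+.012,0,90); r=cv2.minAreaRect((xy[m]*1000).astype(np.float32)); print(" ",nm,"bar z",np.percentile(z[m],[10,50,90]),r)
        m=sel(*b,h-.05,h-.02,110); zz=z[m]; print("   lid z",np.percentile(zz,[10,50,90,]))
        m=sel(*b,h-.033,h-.02,100); e=cv2.convexHull((xy[m]*1000).astype(np.float32)); print("   lid",cv2.minEnclosingCircle(e))
    m=sel(-.03,.02,-.07,-.02,.06,.11); print(" post",m.sum(),np.percentile(z[m],[50,98]),np.median(xy[m&(z>.088)],0))
    m=sel(.09,.16,-.04,.04,.035,.056,0,110); print(" stop",m.sum(),np.percentile(xy[m],[2,10,50,90],0).round(4).tolist(),np.percentile(z[m],[10,50,90]))
E
```

```text
stop [0.691 0.054 0.046]
freering [ 0.452 -0.051  0.02 ]
pan [0.596 0.064 0.086]
post [0.564 0.036 0.089]
pot [0.49  0.246 0.078]
corner [ 0.387 -0.103 -0.004]
{'side': (array([ 0.57539457,  0.05422079, -0.14429528]), np.float64(2225.321568627451)), 'top': (array([ 0.57583912,  0.07321331, -0.14220771]), np.float64(5832.882352941177)), 'both': (array([ 0.57585535,  0.07231907, -0.14142514]), np.float64(8660.243137254902))}
side plate z 0.01885041264555581
 ring 235 [-0.10620143 -0.13967706  0.05968983]
  pan bar z [0.08020237 0.08559944 0.08880817] ((55.21295928955078, 1.2266664505004883), (74.21845245361328, 19.004432678222656), 2.600625991821289)
   lid z [0.05070898 0.05426877 0.05672778]
   lid ((54.71248245239258, 0.3776027262210846), 52.40445327758789)
  pot bar z [0.10446155 0.10970731 0.11260357] ((-101.48381805419922, 132.62261962890625), (73.84761047363281, 20.137710571289062), 18.495811462402344)
   lid z [0.07430747 0.07811291 0.08055431]
   lid ((-100.69806671142578, 130.82736206054688), 47.08742904663086)
 post 83 [0.07916462 0.09167462] [-0.00875779 -0.03681553]
 stop 
[... 186 characters left out ...]
12424]
  pan bar z [0.08536457 0.08848027 0.09094519] ((55.911468505859375, 2.184962749481201), (73.70455932617188, 12.053360939025879), 4.14603853225708)
   lid z [0.05067611 0.05454638 0.05750085]
   lid ((56.219058990478516, 2.027459144592285), 51.86465072631836)
  pot bar z [0.10915991 0.11258878 0.11500849] ((-101.05328369140625, 133.71875), (73.3762435913086, 11.577119827270508), 17.258596420288086)
   lid z [0.07562749 0.07862319 0.08130873]
   lid ((-99.99836730957031, 134.4639129638672), 46.60285186767578)
 post 70 [0.08924963 0.09329025] [-0.00675811 -0.03574442]
 stop 254 [[0.1143, -0.0383], [0.1148, -0.0302], [0.1195, -0.0005], [0.1267, 0.0296]] [0.03736307 0.04420388 0.04780153]
```

```bash
cat > lib.py <<'E'
from plant import robot
from vis import *
P=np.array([.57585,.07232,-.1418]); pi=np.pi
def w(x,y,z): return [*toW(P,[x,y]),z]
def tcp():
    s=robot.sense(); q=s["tcp_pos"]; return np.round(np.r_[toP(P,q[:2])*1000,q[2]*1000],1)
def st(m):
    s=robot.sense(); print(m,round(s["t"],1),tcp(),"op",round(s["opening"],3),"gf",round(s["gripper_force"],1),"F",np.round(s["wrist_force"],1),"q7",round(s["joint_pos"][6],2))
E
python3 - <<'E'
from lib import *
a=P[2]; o=[pi,0,a]
for n,q,yaw in(("post",w(-.008,-.036,.074),a),("open",w(-.008,.11,.074),a),("pan",w(.056,.002,.076),a+.07),("ring",w(-.105,-.14,.076),a+.07),("pot",w(-.101,.134,.1),a+.305),("in",w(.075,0,.1),a+.305)):
    print(n,np.round(q,3),[np.round(j,2).tolist() if j is not None else None for j in(robot.inverse_kinematics(q,[pi,0,yaw]),)])
robot.goto(w(-.008,-.036,.2),o); st("above")
robot.grip(.5); robot.move_straight(w(-.008,-.036,.074),vel=.1,contact_N=8); st("down")
robot.grip(0,30); st("grip")
E
```

```text
post [0.563 0.038 0.074] [[0.2, 0.54, -0.45, 1.93, 0.33, 0.75, -2.15]]
open [0.583 0.182 0.074] [[0.01, 0.62, -0.53, 1.81, 0.41, 0.83, -2.43]]
pan [0.632 0.066 0.076] [[0.16, 0.63, -0.46, 1.76, 0.36, 0.84, -2.11]]
ring [ 0.452 -0.051  0.076] [[0.36, 0.39, -0.41, 2.17, 0.26, 0.63, -1.87]]
pot [0.495 0.219 0.1  ] [[0.12, 0.56, -0.81, 1.95, 0.53, 0.86, -2.38]]
in [0.65  0.062 0.1  ] [[0.2, 0.64, -0.53, 1.69, 0.38, 0.92, -1.88]]
above 2.9 [ -7.7 -37.  199.9] op 0.997 gf 0.0 F [-0.3 -0.9 -1.1] q7 -2.11
down 4.8 [ -7.5 -35.8  74.7] op 0.502 gf 0.0 F [-0.6 -0.1  1.1] q7 -2.22
grip 5.1 [ -7.7 -36.   74.5] op 0.172 gf 29.2 F [ 0.2 -1.   4.2] q7 -2.22
```

Run:
```python
from lib import *
c=robot.move_straight(w(-.008,.108,.074),vel=.08,contact_N=12); st(f"open {c}")
robot.grip(.5); st("rel"); robot.move_straight(w(-.008,tcp()[1]/1000,.17),vel=.2)
f=robot.grab_frame("top"); cv2.imwrite("pics/a.png",f["image"][130:350,170:410,::-1].repeat(2,0).repeat(2,1))
```

```text
open True 6.6 [-7.5 96.3 74.6] op 0.172 gf 29.9 F [-0.9 -1.   4.5] q7 -2.43
rel 7.0 [-7.9 96.  74. ] op 0.498 gf 0.0 F [ 0.6  0.7 -0.2] q7 -2.43
```

View pics/a.png

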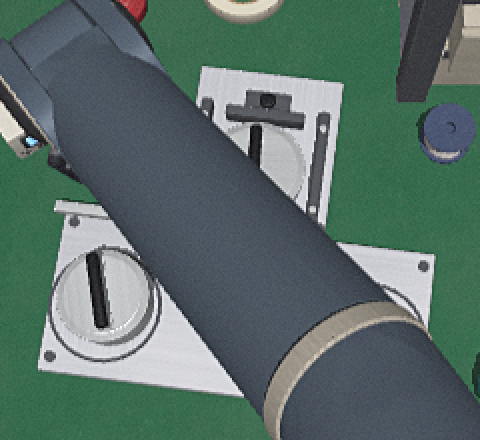

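The keeper is at its open stop: the post reads y≈96, against 95 expected. The pan and pot are undisturbed. Now the pan.

Run:
```python
from lib import *
o=[pi,0,P[2]+.07]
robot.goto(w(.056,.002,.17),o); st("above")
robot.grip(.5); print(robot.move_straight(w(.056,.002,.076),vel=.1,contact_N=8)); st("down")
robot.grip(0,40); st("grip")
print(robot.move_straight(w(-.105,.002,.0765),vel=.08,contact_N=15)); st("out")
```

```text
above 8.2 [ 55.7   0.4 167.9] op 0.499 gf 0.0 F [-0.5  0.9  0.4] q7 -2.11
False
down 9.5 [56.6  2.3 76.8] op 0.5 gf 0.0 F [-0.4  1.   1. ] q7 -2.17
grip 9.9 [56.5  2.2 76.8] op 0.129 gf 40.0 F [-0.4 -0.9  3.3] q7 -2.17
False
out 12.1 [-105.2    2.1   76.7] op 0.13 gf 40.3 F [ 1.3 -0.4  5.9] q7 -2.3
```

Run:
```python
from lib import *
print(robot.move_straight(w(-.105,-.139,.0765),vel=.08,contact_N=15)); st("ring")
robot.grip(.5); robot.move_straight(w(-.105,-.139,.17),vel=.2)
robot.goto(w(-.101,.134,.20),[pi,0,P[2]+.305]); st("above pot")
d={}
for n in("top","side"):
    f=robot.grab_frame(n); W=world(f); xy=toP(P,W[...,:2]); z=W[...,2]; g=f["image"].max(-1)
    m=(abs(xy[...,0]+.105)<.07)&(abs(xy[...,1]+.14)<.07)&(z>.075)&(z<.1)&(g<90)
    print(n,m.sum(),cv2.minAreaRect((xy[m]*1000).astype(np.float32)) if m.sum()>5 else "")
    cv2.imwrite(f"pics/b{n}.png",f["image"][130:350,170:410,::-1].repeat(2,0).repeat(2,1))
```

```text
False
ring 14.0 [-105.4 -138.3   76.6] op 0.133 gf 40.5 F [0.1 1.8 6.1] q7 -1.99
above pot 16.1 [-100.6  132.   199. ] op 0.497 gf 0.0 F [-0.2  0.   0.4] q7 -2.22
top 234 ((-104.86648559570312, -137.78424072265625), (75.15361785888672, 11.946919441223145), 5.0983357429504395)
side 187 ((-107.38115692138672, -138.85939025878906), (75.09444427490234, 15.746057510375977), 2.799527168273926)
```

View pics/btop.png

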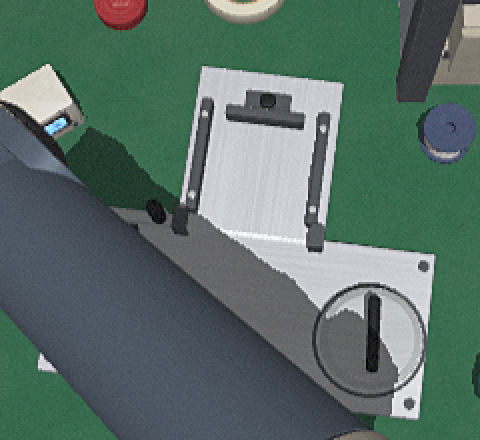

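View pics/bside.png

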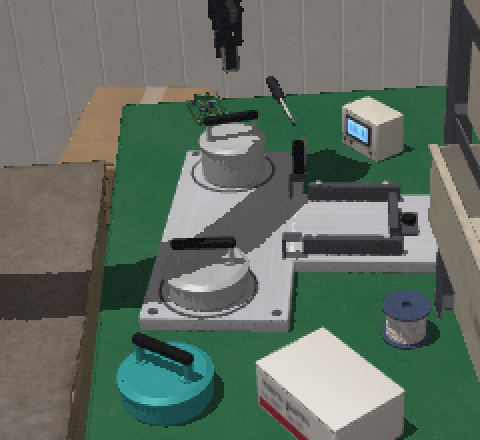

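The pan sits on the free ring to within about 2 mm, and the bay is empty with the keeper clear. Next is the pot.

Run:
```python
from lib import *
X,Y=-.101,.134
robot.grip(.5); print(robot.move_straight(w(X,Y,.1),vel=.12,contact_N=8)); st("down")
robot.grip(0,40); st("grip")
z=.1005
print(robot.move_straight(w(X,.0,z),vel=.08,contact_N=15)); st("mid")
print(robot.move_straight(w(.045,.0,z),vel=.08,contact_N=15)); st("bay")
print(robot.move_straight(w(.1,.0,z),vel=.03,contact_N=10)); st("stop")
```

```text
False
down 17.4 [-100.6  134.5  100.7] op 0.497 gf 0.0 F [ 1.4 -0.5  1.2] q7 -2.33
grip 17.8 [-100.6  134.3  100.8] op 0.131 gf 40.3 F [ 0.3 -1.2  3.6] q7 -2.33
False
mid 19.6 [-100.7   -0.2  100.7] op 0.131 gf 40.5 F [-0.2  1.6  6. ] q7 -2.09
False
bay 21.6 [ 44.3  -0.3 100.8] op 0.131 gf 40.7 F [-1.9  0.2  7.9] q7 -1.99
True
stop 22.6 [ 69.4  -0.2 100.8] op 0.129 gf 40.4 F [-2.6 -1.   5.5] q7 -1.97
```

Contact came at x=69.4, which matches the measured stop face at about 114. I'll release and close the keeper.

Run:
```python
from lib import *
robot.grip(.5); st("rel"); robot.move_straight(w(.0694,0,.2),vel=.2)
o=[pi,0,P[2]]; y=.096
robot.goto(w(-.008,y,.2),o)
f=robot.grab_frame("side"); W=world(f); xy=toP(P,W[...,:2]); z=W[...,2]; g=f["image"].max(-1)
m=(abs(xy[...,0]-.07)<.07)&(abs(xy[...,1])<.05)&(z>.1)&(z<.125)&(g<90); print(cv2.minAreaRect((xy[m]*1000).astype(np.float32)))
print(robot.move_straight(w(-.008,y,.074),vel=.12,contact_N=8)); st("down")
robot.grip(0,30); st("grip")
print(robot.move_straight(w(-.008,-.06,.0745),vel=.07,contact_N=12)); st("shut")
robot.grip(.5); robot.move_straight(w(-.008,tcp()[1]/1000,.2),vel=.2); st("up")
for n in("top","side"):
    f=robot.grab_frame(n); W=world(f); xy=toP(P,W[...,:2]); z=W[...,2]; g=f["image"].max(-1)
    m=(abs(xy[...,0]+.008)<.015)&(abs(xy[...,1]+.04)<.04)&(z>.06)&(z<.1); print(n,"post",m.sum(),np.median(xy[m],0) if m.any() else "")
cv2.imwrite("pics/c.png",f["image"][130:350,170:410,::-1].repeat(2,0).repeat(2,1))
```

```text
rel 23.0 [ 70.5   0.6 101.2] op 0.5 gf 0.0 F [-0.2  0.4 -0.2] q7 -1.97
((67.799072265625, -0.2548980712890625), (75.56803894042969, 17.351572036743164), 19.546852111816406)
False
down 25.4 [-7.5 96.4 74.8] op 0.505 gf 0.0 F [-0.9 -0.1  1. ] q7 -2.47
grip 25.8 [-7.6 96.2 74.8] op 0.178 gf 29.3 F [-0.7 -0.2  3.5] q7 -2.47
True
shut 27.6 [ -7.9 -43.7  74.8] op 0.177 gf 30.0 F [0.2 1.6 3.2] q7 -2.25
up 28.7 [ -8.7 -44.  199. ] op 0.498 gf 0.0 F [-0.1 -0.4 -0.2] q7 -2.13
top post 62 [-0.01018094 -0.04339151]
side post 79 [-0.00744261 -0.04771834]
```

View pics/c.png

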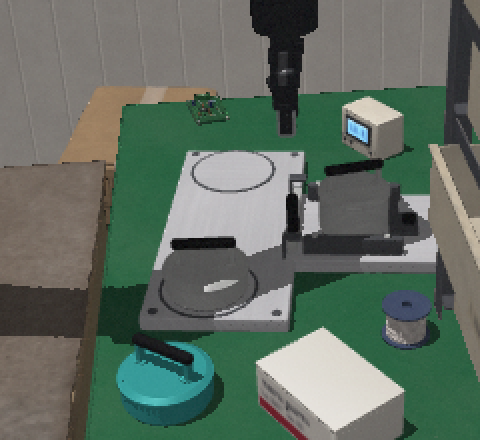

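The keeper travelled its full 140 mm and is shut. The pot is against the stop, since the arm sprang forward about 1 mm when it released. The pan is on its ring and the bystanders are where they were.

```bash
python3 -c "
from plant import robot
robot.sleep(.5); print(robot.close_job())"
```

```text
the job is handed in; nothing more can be done
None
```

I handed the job in at about 29 s of the 72 s allowed: the low pan is on the right-hand ring within about 2 mm, the tall pot is against the back stop by contact force, and the keeper bar is fully shut; `close_job()` gave no verdict.

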